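# Refit the return spring on the bottle capper

## Robot

A 7-joint arm with a two-finger parallel gripper is mounted at the origin on the work surface. World frame = base frame: x ahead of the robot, y to its left, z up, the work surface at z = 0. Lengths are in m, angles in degrees, forces in N, time in s.
With the tool pointing down it reaches from about 0.425 to 0.875 m from the base axis. Payload 4.7 kg.
Tool frame: the origin (TCP) lies at the very end of the fingers, on their centre line; the grasp point (between the pads) lies 19 mm behind it; z points along the fingers, y is the line along which they close (so a half turn about z gives the same grasp; the last joint's range is limited). The gripper opens to 87 mm and grips with 3 to 60 N. Pads are 19 mm wide; open, the fingers measure 117 mm over their backs; the gripper's body (75 mm by 190 mm) begins 51 mm behind the grasp point.
Start: joints at [-72.302, 18.392, -4.016, 83.108, 1.295, 78.541, -3.26], TCP at [0.189, 0.622, 0.223] pointing down, gripper open.
Joint ranges: [-163.93, 163.93], [-17.29, 119.83], [-79.2, 71.16], [3.27, 140.29], [-89.18, 269.18], [5.43, 117.66], [-154.24, 154.24]. Speed limits (degrees/s): [147.25, 147.25, 180, 180, 180, 180, 180].

## Interface

Orientations are given as [roll, pitch, yaw] about the fixed x, y, z axes, in that order (R = Rz(yaw) Ry(pitch) Rx(roll)).
In Python, from cell import get_obs, eyes, env gives the robot as it stands.
- The arm moves only by the tool servo_tool, never from a script. Its argument "series" is a list that holds one entry, the list of rows, each a list of 7 numbers: the shift along the tool's x, y, z in units of 300 mm (1.0 is 300 mm), then the turn, a rotation vector about the tool's x, y, z in units of pi rad (1.0 is pi rad), then the opening, from 0 (shut) to 1 (fully open). In form: [[[tx, ty, tz, wx, wy, wz, gripper], ...]]. A call has 1 to 12 rows; each row is the pose to reach, as a shift and turn from the pose commanded when the call began, along the tool's axes at that moment, turning the shorter way round; what a row does not reach only later rows make up. A row lasts 1/12 s, in which the tool goes at most 41.7 mm and 7.16 degrees, less where a joint would pass 70% of its speed; a pose out of reach is approached as far as the arm can. A call with a number of a shift or a turn outside -1 to 1 is refused whole. A call with a gripper value outside its range is refused whole. The fingers move at their own pace and stop on an object; "grip_force" is the grip in N (left out, the last holds). Time passes only in rows, so rows that repeat a pose let the fingers close. It gives the time, the measured TCP pose, the force, the opening and the grip force at its end, in the units of the state.
- get_obs(): the state, without advancing time (a new reading comes with each control period).
- eyes.read_camera(name): name is "scene" or "top"; returns a dict with "frame" (384x512x3 uint8, red, green, blue), "depth" (384x512 float32, m along the optical axis (not along the pixel's ray), 0 where there is no reading), "fx", "fy", "cx", "cy" (pixels), "distortion" ([k1, k2, p1, p2, k3] as OpenCV has them; the pictures are not rectified), "origin" and "rotation" of the camera in the world. Camera axes: x right, y down, z forward; pixel columns grow to the right and rows downward; lengths in m; the calibration is good to about 2 mm. A picture is of the moment at which its call begins.
- env.sign_off(): hands the job in; it is judged then, once.
The state is a dict: "time_s": time; "qpos": joint angles; "joint_velocities": joint speeds; "effort": joint torques, N m; "tool_pos": TCP position; "tool_rot": TCP orientation; "force": force on the tool from outside, world axes, zero at the start; "wrist_torque": the same for the moment, N m; "grip_width": finger opening in m; "grasp_force": force on a finger pad.
Only numpy, scipy, OpenCV 4.12 (cv2) and the standard library are available. Lean on these libraries where they do the work, as an engineer would, in place of code of your own. Each camera call takes 0.05 s, during which the arm holds its last target. There are 200 camera calls.

## Task

Thread the loose compression spring, drawn-in end coil downward, over the upright rod of the bottle capper. Where the coil snags on the rod's two small brass lugs do not force it: keep light pressure and twist the spring until the gap in its end coil slips past the lug. Slide it fully home on its seat, press gently so it compresses a few millimetres, and let go, leaving the spring standing on its seat and everything else on the sill where it was.

Things in the scene. Friction and masses are not known exactly. Their poses are not given: they have to be found in the camera images.
- spring: Steel compression spring upright on the sill, 36 mm outside diameter, 60 mm tall, about 60 g. Origin: centre of its underside; z up its axis. Its lowest 5 mm is a flat end coil drawn in to a 21 mm bore, with one gap about 8 mm wide that points along the body's +x axis. All coils above it have a 31 mm bore.
- spring_rim (a point): Centre of the spring's top rim, 60 mm above its underside; axes as the spring's. A red paint mark on the rim stands right over the gap. Grip the upper half (top 30 mm); 10 to 30 N of grip is fine.
- spring_top (a joint): Compression of the spring in m: 0 at free length. The upper half slides down against the lower half, 1.5 N to start, then 1 N per mm, 20 mm of travel, but more than 12 mm harms it; it cannot turn against it.
- capper: Bottle capper base, fixed: green plate 130 x 200 x 18 mm, long side along its y, with a black rubber bottle cup (72 mm across, 12 mm high) 90 mm to the -y side of the rod. Origin: on the sill under the rod axis; z up. Contact between spring and capper must stay under 18 N.
- rod_tip (a point): Top end of the rod, 65 mm above the seat, axes as capper. Rod 18 mm thick, last 10 mm tapered to 8 mm. Two brass lugs (5 mm square) stick out 5 mm from its side, centred 42 and 20 mm above the seat. Unmeasured and new each time: the upper points -0.9 to +0.3 rad from the capper's +x (positive: anticlockwise from above), the lower 0.45 to 0.95 rad anticlockwise of the upper.
- seat (a point): Centre of the round dark steel spring seat (52 mm across) at the foot of the rod, 24 mm above the sill; z up, axes as the capper's.
- bottle0: Bystander: clear glass bottle, 62 mm wide, 225 mm tall; origin at the centre of its underside.
- bottle1: Bystander: clear glass bottle like bottle0.
- bottle2: Bystander: clear glass bottle like bottle0.
- can: Bystander: red aluminium can, 66 mm wide, 115 mm tall; origin at the centre of its underside.
- bowl: Bystander: blue ceramic bowl of crown caps, 124 mm wide, 52 mm tall; origin at the centre of its underside.
Not all that is in view belongs to the job. Of the things that look like the spring, take the one that is nearest to the robot's base at the start. What is shaped like the capper but blue is not meant.

How it is judged:
By the outcome, as a careful person would: the job done as asked, in the order asked, and still so for the second after the job is handed in, with the robot touching nothing.
It also fails if it takes over 72 s, if anything falls off the work surface, if the arm or the gripper's body presses on something with over 40 N, if the wrist force passes 120 N, or if a joint passes its speed limit or range.

## Working session

There is one attempt and no reset: what is moved stays moved. The work goes in short steps, Python scripts to look and compute and a tool call to move; the robot and the scene stay as the last step left them, time stands still between calls to the robot, and variables do not carry over. Pictures are saved under pics/ and viewed, at most 10 in all, crops included, and the job is handed in when it is done.

Besides the shell and the picture viewer there is one more tool, called after ">>>" as name([rows], argument=value, ...), one row to a line, values as JSON. servo_tool: Moves the arm, as the interface text tells. Shifts and turns lie within -1 to 1; 1 stands for 300 mm of shift or pi rad of turn. Its arguments: {"type":"object","properties":{"series":{"type":"array"},"grip_force":{"type":"number"}},"required":["series"]}

```bash
mkdir -p pics; ls
cat > h.py <<'E'
import numpy as np, cv2
from cell import get_obs, eyes, env
from scipy.spatial.transform import Rotation as Ro
def cam(n):
    c=eyes.read_camera(n); c['K']=np.array([[c['fx'],0,c['cx']],[0,c['fy'],c['cy']],[0,0,1.]]); c['D']=np.array(c['distortion'],float); c['R']=np.array(c['rotation']); c['o']=np.array(c['origin'])
    return c
def rays(c,uv):
    p=cv2.undistortPoints(np.array(uv,float).reshape(-1,1,2),c['K'],c['D']).reshape(-1,2)
    return np.c_[p,np.ones(len(p))]
def dep(c,uv):  # depth-based world points
    uv=np.array(uv).reshape(-1,2); d=c['depth'][uv[:,1].astype(int),uv[:,0].astype(int)]
    return (rays(c,uv)*d[:,None])@c['R'].T+c['o']
def atz(c,uv,z):
    r=rays(c,uv)@c['R'].T; return c['o']+r*((z-c['o'][2])/r[:,2])[:,None]
def proj(c,P):
    P=(np.array(P,float).reshape(-1,3)-c['o'])@c['R']
    return cv2.projectPoints(P,np.zeros(3),np.zeros(3),c['K'],c['D'])[0].reshape(-1,2)
def cloud(c):
    H,W=c['depth'].shape; u,v=np.meshgrid(np.arange(W),np.arange(H)); uv=np.c_[u.ravel(),v.ravel()]
    return dep(c,uv).reshape(H,W,3)
def save(name,img,s=1):
    cv2.imwrite('pics/'+name,cv2.cvtColor(cv2.resize(img,None,fx=s,fy=s,interpolation=cv2.INTER_CUBIC),cv2.COLOR_RGB2BGR))
E
python3 - <<'E'
from h import *
s=cam('scene');t=cam('top')
save('s0.png',s['frame'],1.5);save('t0.png',t['frame'],1.5)
for c in(s,t):print(c['o'],c['R'].round(3).tolist(),c['fx'],c['D'])
print(get_obs())
E
```

```text
pics
[1.2687194  0.20396819 0.76488534] [-130.956, -0.727, 105.897] 350.860597443044 [-0.0118536  0.         0.         0.         0.       ]
[0.30225415 0.01130687 1.65234591] [-171.934, -0.129, -88.873] 438.53513809769976 [-0.0147609  0.         0.         0.         0.       ]
{'time_s': 0.1, 'qpos': array([-72.30057418,  18.43654321,  -4.01438265,  83.16742161,
         1.29460944,  78.54105599,  -3.25866339]), 'joint_velocities': array([ 0.00894283, -0.02848797,  0.05584653, -0.09689554,  0.04923688,
        0.04297513,  0.04826339]), 'effort': array([-5.65446353e-04, -4.92572773e+01, -4.06015199e-01, -3.13400602e+01,
       -6.42484473e-02,  3.94721248e-02,  9.30180408e-05]), 'tool_pos': array([0.1887784 , 0.62146724, 0.22155541]), 'tool_rot': array([-1.79900184e+02,  5.40163569e-03,  1.63110331e+02]), 'force': array([0.13316505, 0.08509368, 0.77489219]), 'wrist_torque': array([-0.00413671, -0.00961702, -0.0127588 ]), 'grasp_force': 0.0, 'grip_width': 0.08714686896707353}
```

View pics/s0.png

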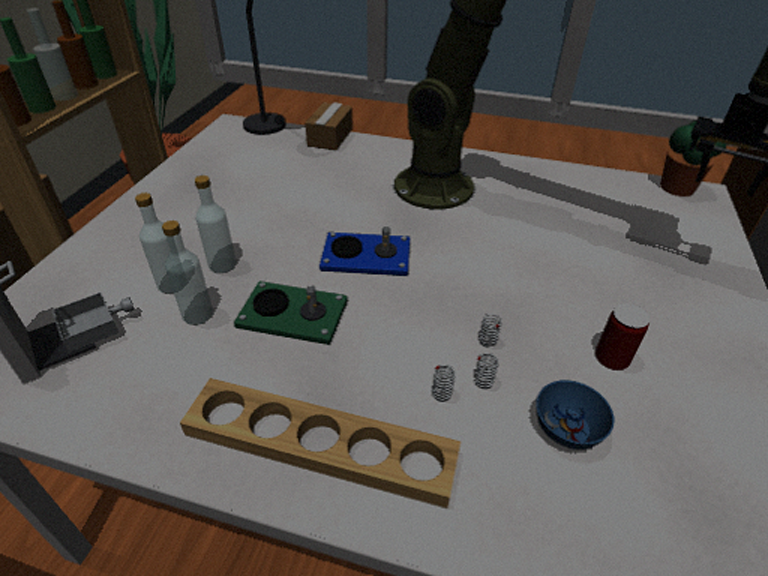

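View pics/t0.png

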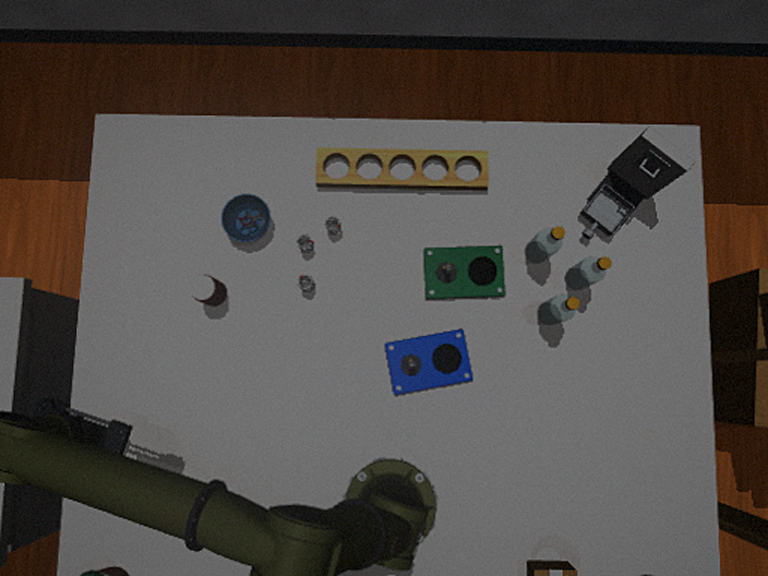

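```bash
sed -i "s/c\['R'\]=np.array(c\['rotation'\])/c['R']=Ro.from_euler('xyz',c['rotation'],degrees=True).as_matrix()/" h.py
python3 - <<'E'
from h import *
S=[];T=[]
for i in range(4):
    S.append(cam('scene'));T.append(cam('top'))
s,t=S[0],T[0]
for c,L in((s,S),(t,T)):
    c['frame']=np.clip(np.mean([k['frame'].astype(float) for k in L],0),0,255)
    D=np.array([k['depth'] for k in L]);c['depth']=np.median(D,0)
np.savez('avg.npz',s=s['frame'],t=t['frame'],sd=s['depth'],td=t['depth'])
b=lambda f:np.clip(f*1.8,0,255).astype(np.uint8)
cr=[b(s['frame'])[185:235,180:240],b(s['frame'])[200:275,280:340],b(t['frame'])[165:195,275:340],b(t['frame'])[140:200,190:240]]
H=[cv2.resize(x,(int(x.shape[1]*280/x.shape[0]),280),interpolation=cv2.INTER_CUBIC)for x in cr]
def row(a):
    m=np.zeros((280,800,3),np.uint8);x=0
    for k in a:
        k=k[:,:800-x];m[:,x:x+k.shape[1]]=k;x+=k.shape[1]
    return m
save('crop1.png',np.vstack([row(H[:2]),row([H[3],H[2]])]))
# segmentation of clusters by height in depth clouds
P={}
for n,c in(('s',s),('t',t)):
    X=cloud(c); P[n]=X
    f=c['frame'];hsv=cv2.cvtColor(f.astype(np.uint8),cv2.COLOR_RGB2HSV)
    ok=(c['depth']>0)
    print(n,'table z',np.median(X[...,2][ok&(abs(X[...,0]-.5)<.3)&(abs(X[...,1])<.4)&(X[...,2]<.01)]))
    g=ok&(hsv[...,0]>50)&(hsv[...,0]<80)&(hsv[...,1]>120)&(X[...,0]>.3)&(X[...,0]<1.)&(abs(X[...,1])<.4)&(X[...,2]<.06)
    Q=X[g];print('green',len(Q),np.median(Q,0));
    top=Q[abs(Q[:,2]-.018)<.006]
    print('rect',cv2.minAreaRect(top[:,:2].astype(np.float32)*1000))
    m=(ok&(X[...,2]>.02)&(X[...,2]<.11)&(X[...,0]>.4)&(X[...,0]<.9)&(X[...,1]>-.2)&(X[...,1]<.3)).astype(np.uint8)
    k,l,st,ce=cv2.connectedComponentsWithStats(m)
    for i in range(1,k):
        if st[i,4]>8:
            q=X[l==i];print(ce[i].round(1),st[i,4],np.median(q,0).round(3),q.min(0).round(3),q.max(0).round(3))
E
```

```text
s table z -0.0015473633530431186
green 1421 [ 0.60729426 -0.16515745  0.0164376 ]
rect ((516.3016357421875, -177.12503051757812), (253.3345489501953, 197.6815185546875), 3.2194552421569824)
[208.4 203.5] 226 [ 0.581 -0.126  0.024] [ 0.55  -0.155  0.02 ] [ 0.599 -0.105  0.087]
[188.4 203.7] 47 [ 0.588 -0.19   0.027] [ 0.554 -0.199  0.02 ] [ 0.61  -0.184  0.031]
[327.1 217.4] 142 [0.546 0.22  0.044] [0.519 0.202 0.02 ] [0.555 0.237 0.06 ]
[324.8 244.1] 176 [0.644 0.226 0.044] [0.621 0.208 0.02 ] [0.656 0.244 0.059]
[295.8 252.3] 189 [0.692 0.158 0.044] [0.67  0.139 0.021] [0.705 0.175 0.06 ]
[225.4 293.9] 4270 [0.853 0.025 0.033] [ 0.793 -0.2    0.02 ] [0.89  0.206 0.036]
t table z 0.0003511537084255334
green 1201 [ 0.57193433 -0.16890868  0.01852267]
rect ((577.3392944335938, -176.61160278320312), (127.75717163085938, 195.79193115234375), 3.000004291534424)
[261.4 111.6] 1653 [0.84  0.015 0.035] [ 0.793 -0.2    0.02 ] [0.89  0.206 0.043]
[221.2 149.3] 60 [0.686 0.157 0.05 ] [0.669 0.14  0.021] [0.704 0.175 0.063]
[202.6 161.5] 64 [0.637 0.225 0.051] [0.62  0.207 0.021] [0.657 0.241 0.065]
[287.  168.1] 20 [ 0.624 -0.09   0.022] [ 0.613 -0.111  0.02 ] [ 0.636 -0.081  0.024]
[309.2 167.4] 9 [ 0.63  -0.176  0.021] [ 0.622 -0.183  0.02 ] [ 0.634 -0.172  0.021]
[297.7 180.9] 181 [ 0.572 -0.13   0.025] [ 0.544 -0.176  0.02 ] [ 0.606 -0.093  0.09 ]
[313.4 182. ] 54 [ 0.574 -0.191  0.023] [ 0.531 -0.199  0.02 ] [ 0.605 -0.176  0.034]
[203.  187.9] 57 [0.539 0.22  0.051] [0.521 0.202 0.021] [0.555 0.236 0.064]
[287.9 193.5] 16 [ 0.525 -0.097  0.022] [ 0.517 -0.105  0.02 ] [ 0.537 -0.09   0.024]
[292.8 193.9] 10 [ 0.526 -0.114  0.021] [ 0.514 -0.123  0.02 ] [ 0.537 -0.108  0.022]
[304.4 223.1] 14 [ 0.418 -0.161  0.022] [ 0.406 -0.169  0.02 ] [ 0.429 -0.15   0.024]
```

View pics/crop1.png

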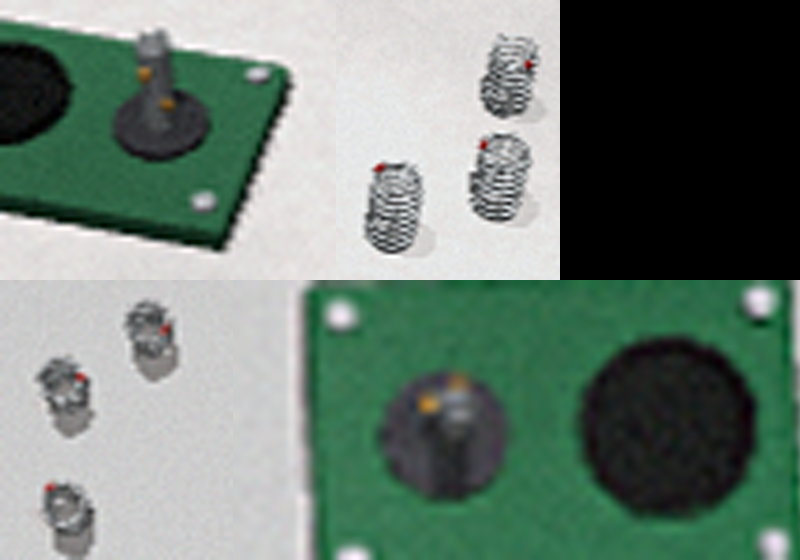

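```bash
cat > m.py <<'E'
from h import *
s=cam('scene');t=cam('top')
a=np.load('avg.npz');s['frame']=a['s'];t['frame']=a['t'];s['depth']=a['sd'];t['depth']=a['td']
def tri(p,q):
    r1=s['R']@rays(s,[p])[0];r2=t['R']@rays(t,[q])[0]
    A=np.c_[r1,-r2];x=np.linalg.lstsq(A,t['o']-s['o'],rcond=None)[0]
    X1=s['o']+r1*x[0];X2=t['o']+r2*x[1];return (X1+X2)/2,np.linalg.norm(X1-X2)
br={}
for n,c,(u0,u1,v0,v1) in(('s',s,(195,220,185,215)),('t',t,(285,310,165,195))):
    f=c['frame'][v0:v1,u0:u1];w=np.clip(f[...,0]-f[...,2]-15,0,None)*(f[...,0]>f[...,1]+8)
    k,l=cv2.connectedComponents((w>5).astype(np.uint8))
    br[n]=[]
    for i in range(1,k):
        v,u=np.nonzero(l==i)
        ww=w[v,u]
        if ww.sum()>30: br[n].append(((u*ww).sum()/ww.sum()+u0,(v*ww).sum()/ww.sum()+v0)); print(n,'brass',np.round(br[n][-1],2),len(u),ww.sum().round())
    X=cloud(c); g=c['frame'].mean(2)
    # red marks
    f=c['frame'];R=(f[...,0]-np.maximum(f[...,1],f[...,2]))
    box=(slice(195,275),slice(280,345)) if n=='s' else (slice(140,200),slice(190,240))
    w=np.zeros_like(R);w[box]=np.clip(R[box]-18,0,None)
    k,l=cv2.connectedComponents((w>4).astype(np.uint8))
    for i in range(1,k):
        v,u=np.nonzero(l==i);ww=w[v,u];p=[(u*ww).sum()/ww.sum(),(v*ww).sum()/ww.sum()]
        print(n,'red',np.round(p,2),len(u),atz(c,[p],.059)[0].round(4))
    # dark discs (seat at .024, cup at .030)
    sat=cv2.cvtColor(np.clip(f,0,255).astype(np.uint8),cv2.COLOR_RGB2HSV)
    grey=((f[...,1]-f[...,0])<14)&(f.mean(2)<75)
    XY={}
    for nm,z,c0,r in(('seat',.024,(.577,-.118),.026),('cup',.030,(.577,-.208),.036)):
        H,W=g.shape;u,v=np.meshgrid(np.arange(W),np.arange(H))
        Q=atz(c,np.c_[u.ravel(),v.ravel()],z)[:,:2]
        c0=np.array(c0)
        gg=grey.ravel()
        best=None
        for dx in np.arange(-.016,.0161,.001):
            for dy in np.arange(-.016,.0161,.001):
                d=np.hypot(*(Q-c0-[dx,dy]).T);ins=d<r;ring=(d>=r)&(d<r*1.25)
                sc=gg[ins].mean()-gg[ring].mean()
                if best is None or sc>best[0]:best=(sc,c0[0]+dx,c0[1]+dy)
        print(n,nm,np.round(best,4))
    m=(c['depth']>0)&(X[...,2]>.070)&(X[...,2]<.1)&(np.hypot(X[...,0]-.577,X[...,1]+.118)<.05)
    print(n,'rodtop',X[m].mean(0).round(4) if m.any() else 0,m.sum(),X[m].max(0).round(4))
for p in br['s']:
    for q in br['t']:
        X,e=tri(p,q);print(np.round(p),np.round(q),X.round(4),round(e,4))
E
python3 m.py
```

```text
s brass [205.44 197.53] 4 115.0
s brass [209.45 203.22] 4 80.0
s red [331.02 216.69] 4 [0.5505 0.2296 0.059 ]
s red [319.05 238.4 ] 4 [0.6391 0.2085 0.059 ]
s red [291.15 244.46] 5 [0.6799 0.1422 0.059 ]
s seat [ 0.8152  0.579  -0.129 ]
s cup [ 0.7649  0.589  -0.215 ]
s rodtop [ 0.5789 -0.1275  0.0787] 32 [ 0.5843 -0.1212  0.0868]
t brass [295.37 177.87] 3 98.0
t red [224.74 150.32] 4 [0.6793 0.1423 0.059 ]
t red [206.75 160.27] 3 [0.6403 0.2078 0.059 ]
t red [200.21 183.94] 4 [0.551  0.2286 0.059 ]
t seat [ 0.9335  0.574  -0.131 ]
t cup [ 0.9639  0.579  -0.221 ]
t rodtop [ 0.5742 -0.1295  0.0804] 24 [ 0.5857 -0.1217  0.0903]
[205. 198.] [295. 178.] [ 0.5819 -0.1268  0.0644] 0.0126
[209. 203.] [295. 178.] [ 0.5831 -0.1223  0.0444] 0.0004
```

```bash
cat > mv.py <<'E'
import sys
from h import *
# mv.py x y z yaw -> tool shift units, turn units from measured pose
def mv(x,y,z,yaw):
    o=get_obs();R=Ro.from_euler('xyz',o['tool_rot'],degrees=True)
    d=R.inv().apply(np.array([x,y,z])-o['tool_pos'])
    w=(R.inv()*Ro.from_euler('xyz',[180,0,yaw],degrees=True)).as_rotvec()
    print('pos',o['tool_pos'].round(4),'rot',o['tool_rot'].round(2),'F',o['force'].round(2),'T',o['wrist_torque'].round(3),'w',round(o['grip_width'],4),'t',round(o['time_s'],2),'q',o['qpos'].round(1))
    print('shift',(d/.3).round(4).tolist(),'turn',(w/np.pi).round(4).tolist(),'rows',np.linalg.norm(d)/.0417,np.degrees(np.linalg.norm(w))/7.16)
if __name__=='__main__':mv(*map(float,sys.argv[1:5]))
E
cat >> m.py <<'E'
X,e=tri((205.44,197.53),(299.1,175.9));print('upper',X,e)
print('upper scene@.066',atz(s,[(205.44,197.53)],.066),'lower top@.044',atz(t,[(295.37,177.87)],.044),'upper top@.066',atz(t,[(299.1,175.9)],.066))
for r,z in((.115/10,.066),):
  for az in range(-45,25,10):
    P=np.array([.576,-.130,z])+r*np.array([np.cos(np.radians(az)),np.sin(np.radians(az)),0]);print(az,proj(s,P)[0].round(2),proj(t,P)[0].round(2))
for az in range(20,80,10):
    P=np.array([.576,-.130,.044])+.0115*np.array([np.cos(np.radians(az)),np.sin(np.radians(az)),0]);print('lo',az,proj(s,P)[0].round(2),proj(t,P)[0].round(2))
Xt=cloud(t);
for nm,p in(('can',(140,194)),('b0',(371,155)),('b1',(401,176)),('b2',(381,202))):print(nm,Xt[p[1],p[0]])
E
python3 m.py | tail -20; python3 mv.py .535 .219 .15 112
```

```text
[209. 203.] [295. 178.] [ 0.5831 -0.1223  0.0444] 0.0004
upper [ 0.58633346 -0.13290226  0.06744876] 0.002636798247556743
upper scene@.066 [[ 0.58468389 -0.13227185  0.066     ]] lower top@.044 [[ 0.58327049 -0.12247415  0.044     ]] upper top@.066 [[ 0.58704308 -0.1342894   0.066     ]]
-45 [203.64 197.01] [300.14 176.7 ]
-35 [203.96 197.4 ] [299.72 176.35]
-25 [204.39 197.75] [299.25 176.07]
-15 [204.9  198.03] [298.74 175.88]
-5 [205.49 198.24] [298.21 175.77]
5 [206.13 198.37] [297.66 175.76]
15 [206.81 198.43] [297.12 175.84]
lo 20 [207.73 203.87] [296.34 176.95]
lo 30 [208.41 203.81] [295.85 177.17]
lo 40 [209.08 203.66] [295.41 177.46]
lo 50 [209.7  203.43] [295.03 177.83]
lo 60 [210.27 203.14] [294.71 178.26]
lo 70 [210.76 202.79] [294.48 178.74]
can [0.50181343 0.43238994 0.11622746]
b0 [ 0.63390563 -0.35874832  0.2256001 ]
b1 [ 0.5645292  -0.45645456  0.22762463]
b2 [ 0.47687237 -0.38891662  0.22603134]
pos [0.1889 0.622  0.2226] rot [179.99   0.   163.11] F [-0.52  0.52 -0.25] T [0.012 0.004 0.06 ] w 0.0874 t 0.7 q [-72.3  18.4  -4.   83.1   1.3  78.5  -3.3]
shift [-1.4942, -0.9501, 0.2421] turn [0.0, 0.0, 0.2839] rows 12.857041762252265 7.138372242523811
```

>>> servo_tool([
  [[-0.8, -0.5, 0.06, 0, 0, 0.15, 0.75], [-0.8, -0.5, 0.06, 0, 0, 0.15, 0.75], [-0.8, -0.5, 0.06, 0, 0, 0.15, 0.75], [-0.8, -0.5, 0.06, 0, 0, 0.15, 0.75], [-0.8, -0.5, 0.06, 0, 0, 0.15, 0.75], [-0.8, -0.5, 0.06, 0, 0, 0.15, 0.75], [-0.8, -0.5, 0.06, 0, 0, 0.15, 0.75], [-0.8, -0.5, 0.06, 0, 0, 0.15, 0.75]],
])

```text
time_s: 1.37
tool_pos: [0.3817, 0.401, 0.2047]
tool_rot: [-180.0, 0.3, 135.4]
force: [1.0, -0.7, 0.6]
grip_width: 0.0651
grasp_force: 0.0
```

```bash
python3 mv.py .538 .2195 .12 112
```

```text
pos [0.3817 0.401  0.2047] rot [-179.99    0.26  135.4 ] F [ 1.03 -0.73  0.59] T [-0.054  0.017  0.048] w 0.0651 t 1.37 q [-57.2   7.1   8.6  98.8  -0.8  74.1  -3.1]
shift [-0.7946, -0.065, 0.2859] turn [0.0003, 0.0015, 0.13] rows 6.093039100424665 3.268645759053155
```

>>> servo_tool([
  [[-0.79, -0.065, 0.28, 0, 0, 0.13, 0.75], [-0.79, -0.065, 0.28, 0, 0, 0.13, 0.75], [-0.79, -0.065, 0.28, 0, 0, 0.13, 0.75], [-0.79, -0.065, 0.28, 0, 0, 0.13, 0.75], [-0.79, -0.065, 0.28, 0, 0, 0.13, 0.75], [-0.79, -0.065, 0.28, 0, 0, 0.13, 0.75], [-0.79, -0.065, 0.28, 0, 0, 0.13, 0.75], [-0.79, -0.065, 0.28, 0, 0, 0.13, 0.75], [-0.79, -0.065, 0.28, 0, 0, 0.13, 0.75], [-0.79, -0.065, 0.28, 0, 0, 0.13, 0.75]],
])

```text
time_s: 2.2
tool_pos: [0.5315, 0.2325, 0.121]
tool_rot: [180.0, -0.1, 112.9]
force: [-0.5, 0.2, 0.3]
grip_width: 0.0656
grasp_force: 0.0
```

```bash
python3 mv.py .538 .2195 .026 112
```

```text
pos [0.5315 0.2325 0.121 ] rot [ 1.7997e+02 -7.0000e-02  1.1286e+02] F [-0.51  0.19  0.27] T [-0.051  0.037  0.054] w 0.0656 t 2.2 q [-42.8  14.2  19.2 101.3  -5.2  65.3   0.8]
shift [-0.0488, 0.003, 0.3167] turn [0.0002, -0.0004, 0.0048] rows 2.30541445093023 0.12078011719238017
```

>>> servo_tool([
  [[-0.049, 0.003, 0.16, 0, 0, 0.005, 0.75], [-0.049, 0.003, 0.16, 0, 0, 0.005, 0.75], [-0.049, 0.003, 0.317, 0, 0, 0.005, 0.75], [-0.049, 0.003, 0.317, 0, 0, 0.005, 0.75], [-0.049, 0.003, 0.317, 0, 0, 0.005, 0.75], [-0.049, 0.003, 0.317, 0, 0, 0.005, 0.75]],
])

```text
time_s: 2.7
tool_pos: [0.5387, 0.2185, 0.0266]
tool_rot: [180.0, -0.0, 111.9]
force: [0.7, -0.4, 0.3]
grip_width: 0.0655
grasp_force: 0.0
```

```bash
python3 mv.py .538 .2195 .026 112
python3 - <<'E'
from h import *
s=cam('scene');t=cam('top')
b=lambda f:np.clip(f*1.8,0,255).astype(np.uint8)
a=cv2.resize(b(s['frame'][185:255,290:360]),(400,400),interpolation=cv2.INTER_CUBIC);c=cv2.resize(b(t['frame'][160:210,175:225]),(400,400),interpolation=cv2.INTER_CUBIC)
for z,col in((.06,0),(0,1)):
  pass
save('g1.png',np.hstack([a,c]))
E
```

```text
pos [0.5387 0.2185 0.0266] rot [ 1.7996e+02 -3.0000e-02  1.1191e+02] F [ 0.66 -0.41  0.26] T [-0.104  0.056 -0.011] w 0.0655 t 2.7 q [-40.7  20.6  18.9 105.6  -8.   55.1   3.6]
shift [0.0039, -0.0011, 0.0021] turn [0.0002, -0.0002, -0.0005] rows 0.032561806850677735 0.013990150834282237
```

View pics/g1.png

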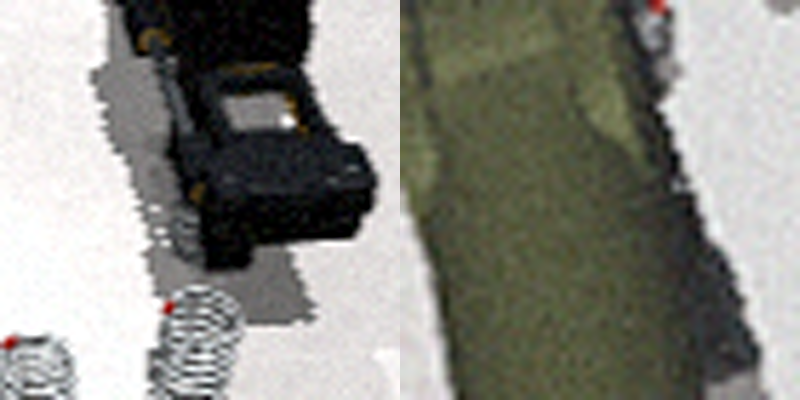

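The scene crop shows the gripper around the nearest spring, whose left edge is visible at crop (180,240). The top view is hidden by the arm. I'm closing the fingers.

>>> servo_tool([
  [[0, 0, 0, 0, 0, 0, 0], [0, 0, 0, 0, 0, 0, 0], [0, 0, 0, 0, 0, 0, 0], [0, 0, 0, 0, 0, 0, 0], [0, 0, 0, 0, 0, 0, 0], [0, 0, 0, 0, 0, 0, 0], [0, 0, 0, 0, 0, 0, 0], [0, 0, 0, 0, 0, 0, 0]],
], grip_force=20)

```text
time_s: 3.47
tool_pos: [0.5388, 0.2171, 0.0256]
tool_rot: [180.0, -0.0, 111.8]
force: [-0.9, -0.2, 1.2]
grip_width: 0.0361
grasp_force: 20.0
```

```bash
python3 mv.py .538 .2195 .16 112
```

```text
pos [0.5388 0.2171 0.0256] rot [179.99  -0.   111.81] F [-0.86 -0.21  1.17] T [-0.081  0.135  0.056] w 0.0361 t 3.47 q [-40.7  20.6  18.9 105.6  -8.   55.    3.6]
shift [0.0085, 0.0004, -0.4481] turn [0.0, -0.0, -0.0011] rows 3.2240469720151097 0.02721582740199202
```

>>> servo_tool([
  [[0, 0, -0.05, 0, 0, 0, 0], [0, 0, -0.15, 0, 0, 0, 0], [0, 0, -0.25, 0, 0, 0, 0], [0, 0, -0.35, 0, 0, 0, 0], [0, 0, -0.45, 0, 0, 0, 0], [0, 0, -0.45, 0, 0, 0, 0], [0, 0, -0.45, 0, 0, 0, 0]],
])

```text
time_s: 4.05
tool_pos: [0.5399, 0.2176, 0.1624]
tool_rot: [179.8, -0.0, 111.8]
force: [0.6, -0.1, -1.1]
grip_width: 0.0355
grasp_force: 20.0
```

```bash
python3 mv.py .565 0 .16 90
```

```text
pos [0.5399 0.2176 0.1624] rot [ 1.7977e+02 -4.0000e-02  1.1181e+02] F [ 0.64 -0.08 -1.13] T [-0.124  0.054  0.027] w 0.0355 t 4.05 q [-42.2  12.3  20.2  98.6  -4.5  69.7   1. ]
shift [-0.7046, -0.1919, 0.0067] turn [0.0012, -0.0005, 0.1211] rows 5.254153436883798 3.045805512700279
```

>>> servo_tool([
  [[-0.12, -0.03, 0, 0, 0, 0.02, 0], [-0.24, -0.064, 0, 0, 0, 0.04, 0], [-0.36, -0.096, 0, 0, 0, 0.06, 0], [-0.48, -0.128, 0, 0, 0, 0.08, 0], [-0.6, -0.16, 0, 0, 0, 0.1, 0], [-0.705, -0.192, 0, 0, 0, 0.12, 0], [-0.705, -0.192, 0, 0, 0, 0.12, 0]],
])

```text
time_s: 4.63
tool_pos: [0.5627, -0.0106, 0.159]
tool_rot: [-179.9, 0.3, 89.4]
force: [0.2, -0.4, -0.4]
grip_width: 0.0357
grasp_force: 20.0
```

```bash
python3 mv.py .576 -.13 .16 68
```

```text
pos [ 0.5627 -0.0106  0.159 ] rot [-179.89    0.31   89.42] F [ 0.25 -0.35 -0.42] T [-0.132 -0.024 -0.039] w 0.0357 t 4.63 q [-29.4  10.9  31.1 101.5  -5.7  69.3   2.6]
shift [-0.3977, 0.0482, -0.0011] turn [-0.0003, 0.0018, 0.119] rows 2.8821464019667498 2.991465533461226
```

>>> servo_tool([
  [[-0.13, 0.016, 0, 0, 0, 0.04, 0], [-0.26, 0.032, 0, 0, 0, 0.08, 0], [-0.398, 0.048, 0, 0, 0, 0.119, 0], [-0.398, 0.048, 0, 0, 0, 0.119, 0], [-0.398, 0.048, 0, 0, 0, 0.119, 0], [-0.398, 0.048, 0, 0, 0, 0.119, 0], [-0.398, 0.048, 0, 0, 0, 0.119, 0], [-0.398, 0.048, 0, 0, 0, 0.119, 0]],
])

```text
time_s: 5.3
tool_pos: [0.5786, -0.1178, 0.1597]
tool_rot: [-179.9, -0.0, 69.0]
force: [0.9, -0.3, 0.1]
grip_width: 0.0359
grasp_force: 20.0
```

```bash
python3 mv.py .576 -.13 .16 68
python3 - <<'E'
from h import *
s=cam('scene');t=cam('top')
b=lambda f:np.clip(f*1.8,0,255).astype(np.uint8)
a=cv2.resize(b(s['frame'][150:220,175:245]),(490,490),interpolation=cv2.INTER_CUBIC);c=cv2.resize(b(t['frame'][155:200,275:320]),(300,300),interpolation=cv2.INTER_CUBIC)
save('g2.png',np.hstack([a,np.vstack([c,np.zeros((190,300,3),np.uint8)])]))
o=get_obs()['tool_pos']
for z in(.09,.1,.135,.16):print(z,proj(s,[o[0],o[1],z])[0],'rod',proj(s,[.576,-.13,z])[0])
E
```

```text
pos [ 0.5786 -0.1178  0.1597] rot [-1.7992e+02 -2.0000e-02  6.8990e+01] F [ 0.89 -0.27  0.07] T [-0.09   0.03  -0.032] w 0.0359 t 5.3 q [-22.4  15.2  36.9  97.8  -9.7  70.2  -4.1]
shift [-0.0411, 0.0067, -0.0009] turn [-0.0004, -0.0001, 0.0055] rows 0.2995669907650864 0.13856949896792276
0.09 [210.0635915 191.0098247] rod [206.64072674 189.63511007]
0.1 [209.81358045 188.4032547 ] rod [206.36955289 187.03079119]
0.135 [208.91270507 179.00568104] rod [205.3925458  177.64259253]
0.16 [208.24348798 172.019385  ] rod [204.66690091 170.66454305]
```

View pics/g2.png

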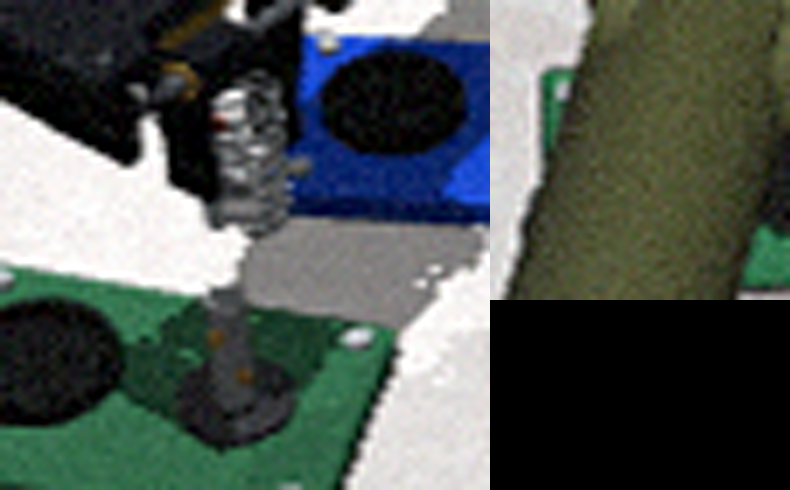

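```bash
cat > al.py <<'E'
from h import *
L=[cam('scene') for _ in range(6)];c=L[0]
f=np.mean([k['frame'] for k in L],0);D=np.array([k['depth'] for k in L]);c['depth']=np.median(D,0)
X=cloud(c);o=get_obs()['tool_pos'];print('tcp',o.round(4))
vd=c['R'][:,2].copy();vd[2]=0;vd/=np.linalg.norm(vd);lat=np.array([-vd[1],vd[0],0]);print('view dir',vd.round(3),'lat(left)',lat.round(3))
zb=o[2]-.0256
# lateral silhouettes per z band, all on depth cloud near the axis
for nm,z0,z1,r in(('rod',.045,.058,.03),('rod',.055,.078,.03),('tip',.078,.092,.02),('spr',zb-.004,zb+.012,.035),('spr',zb+.01,zb+.024,.035)):
    m=(c['depth']>0)&(X[...,2]>z0)&(X[...,2]<z1)&(np.hypot(X[...,0]-.577,X[...,1]+.124)<r)
    Q=X[m];a=Q@lat;b=Q@vd
    if len(Q)<5:print(nm,len(Q));continue
    lo,hi=np.percentile(a,[3,97]);print(nm,round(z0,3),len(Q),'lat mid %.4f width %.4f mean %.4f near %.4f med %.4f'%((lo+hi)/2,hi-lo,a.mean(),np.percentile(b,8),np.median(b)))
R=f[...,0]-np.maximum(f[...,1],f[...,2]);w=np.clip(R-18,0,None);m=np.zeros_like(w);m[155:195,195:220]=1;w*=m
v,u=np.nonzero(w>3)
if len(u):
    p=[(u*w[v,u]).sum()/w[v,u].sum(),(v*w[v,u]).sum()/w[v,u].sum()];M=atz(c,[p],zb+.059)[0];print('red',np.round(p,2),M.round(4),'tool-rel',(M-o).round(4),len(u))
print('axis lat tcp %.4f vd %.4f ; rodguess lat %.4f vd %.4f'%(o@lat,o@vd,np.array([.576,-.13,0])@lat,np.array([.576,-.13,0])@vd))
E
python3 al.py
```

```text
tcp [ 0.5787 -0.1198  0.1606]
view dir [-0.965 -0.263  0.   ] lat(left) [ 0.263 -0.965  0.   ]
rod 0.045 17 lat mid 0.2763 width 0.0134 mean 0.2751 near -0.5286 med -0.5272
rod 0.055 34 lat mid 0.2757 width 0.0148 mean 0.2753 near -0.5315 med -0.5275
tip 0.078 19 lat mid 0.2760 width 0.0126 mean 0.2758 near -0.5276 med -0.5244
spr 0.131 54 lat mid 0.2635 width 0.0292 mean 0.2630 near -0.5454 med -0.5362
spr 0.145 37 lat mid 0.2615 width 0.0270 mean 0.2610 near -0.5461 med -0.5405
axis lat tcp 0.2679 vd -0.5268 ; rodguess lat 0.2771 vd -0.5214
```

```bash
cat > sp.py <<'E'
# sp.py x y zb gap_az : put the spring axis at x,y, underside zb, gap azimuth (deg, world)
import sys,json
from h import *
from mv import mv
p=json.load(open('p.json'))
x,y,zb,az=map(float,sys.argv[1:5]); yaw=az+p['yaw_off']; a=np.radians(yaw)
mv(x-p['e']*np.cos(a),y-p['e']*np.sin(a),zb+.0256,yaw)
E
echo '{"yaw_off":75.2,"e":0.0045}'>p.json
python3 - <<'E'
from h import *
c=cam('scene');M=atz(c,[(206.7,166.9)],.193)[0]
L=np.array([.263,-.965]);V=np.array([-.965,-.263]);S=.2625*L-.5275*V
S=.2625*L+(-.5275)*V
print(M,S,M[:2]-S,np.degrees(np.arctan2(M[1]-S[1],M[0]-S[0])))
for az in(-30,-20,-10,0,10):print(az,proj(c,[S[0]+.0165*np.cos(np.radians(az)),S[1]+.0165*np.sin(np.radians(az)),.193])[0])
E
python3 sp.py .5755 -.129 .105 -7
```

```text
[ 0.59739409 -0.11267536  0.193     ] [ 0.578075 -0.11458 ] [0.01931909 0.00190464] 5.630500223923329
-30 [203.84191364 165.10601777]
-20 [204.58300368 165.54773   ]
-10 [205.45369902 165.89795091]
0 [206.42705148 166.14533447]
10 [207.47260146 166.28182541]
pos [ 0.5787 -0.1198  0.1605] rot [ 1.7999e+02 -1.0000e-02  6.8800e+01] F [-0.06 -0.71 -0.45] T [-0.052  0.082  0.014] w 0.0361 t 5.75 q [-22.3  15.2  37.   97.8  -9.7  70.2  -4.1]
shift [-0.0474, 0.0009, 0.0998] turn [0.0, -0.0001, 0.0034] rows 0.7944500706359194 0.08443461495947073
```

>>> servo_tool([
  [[-0.024, 0, 0, 0, 0, 0.003, 0], [-0.047, 0.001, 0, 0, 0, 0.003, 0], [-0.047, 0.001, 0.05, 0, 0, 0.003, 0], [-0.047, 0.001, 0.1, 0, 0, 0.003, 0], [-0.047, 0.001, 0.1, 0, 0, 0.003, 0], [-0.047, 0.001, 0.1, 0, 0, 0.003, 0], [-0.047, 0.001, 0.1, 0, 0, 0.003, 0], [-0.047, 0.001, 0.1, 0, 0, 0.003, 0]],
])

```text
time_s: 6.42
tool_pos: [0.5745, -0.1337, 0.1315]
tool_rot: [179.9, -0.0, 68.2]
force: [-0.2, 1.2, -0.5]
grip_width: 0.0362
grasp_force: 20.0
```

```bash
python3 al.py; python3 sp.py .5755 -.129 .086 -7
```

```text
tcp [ 0.574  -0.1332  0.1308]
view dir [-0.965 -0.263  0.   ] lat(left) [ 0.263 -0.965  0.   ]
rod 0.045 20 lat mid 0.2764 width 0.0133 mean 0.2755 near -0.5283 med -0.5269
rod 0.055 34 lat mid 0.2758 width 0.0148 mean 0.2754 near -0.5321 med -0.5269
tip 0.078 18 lat mid 0.2760 width 0.0128 mean 0.2760 near -0.5274 med -0.5243
spr 0.101 43 lat mid 0.2753 width 0.0302 mean 0.2744 near -0.5363 med -0.5262
spr 0.115 36 lat mid 0.2734 width 0.0271 mean 0.2729 near -0.5380 med -0.5334
axis lat tcp 0.2796 vd -0.5187 ; rodguess lat 0.2771 vd -0.5214
pos [ 0.574  -0.1332  0.1308] rot [ 1.7997e+02 -2.0000e-02  6.8260e+01] F [-0.3   0.21 -1.28] T [-0.119  0.124  0.016] w 0.0358 t 6.72 q [-20.9  16.6  37.2  99.9 -10.8  67.   -2.4]
shift [-0.0003, -0.0007, 0.064] turn [0.0002, -0.0001, 0.0003] rows 0.46022061322537877 0.009666188437798472
```

```bash
python3 sp.py .5763 -.1298 .080 -5
```

```text
pos [ 0.574  -0.1332  0.1308] rot [ 1.7997e+02 -2.0000e-02  6.8260e+01] F [-0.3   0.21 -1.28] T [-0.119  0.124  0.016] w 0.0358 t 6.72 q [-20.9  16.6  37.2  99.9 -10.8  67.   -2.4]
shift [-0.0018, 0.0033, 0.084] turn [0.0002, -0.0001, -0.0108] rows 0.6046781494977906 0.270868971648934
```

>>> servo_tool([
  [[-0.002, 0.003, 0.02, 0, 0, -0.01, 0], [-0.002, 0.003, 0.04, 0, 0, -0.01, 0], [-0.002, 0.003, 0.055, 0, 0, -0.01, 0], [-0.002, 0.003, 0.065, 0, 0, -0.01, 0], [-0.002, 0.003, 0.065, 0, 0, -0.01, 0], [-0.002, 0.003, 0.065, 0, 0, -0.01, 0]],
])

```text
time_s: 7.22
tool_pos: [0.5743, -0.1341, 0.1107]
tool_rot: [-180.0, 0.0, 70.0]
force: [0.6, 0.5, -0.9]
grip_width: 0.0353
grasp_force: 20.0
```

>>> servo_tool([
  [[0, 0, 0.006, 0, 0, 0, 0], [0, 0, 0.012, 0, 0, 0, 0], [0, 0, 0.018, 0, 0, 0, 0], [0, 0, 0.018, 0, 0, 0, 0], [0, 0, 0.018, 0, 0, 0, 0]],
])

```text
time_s: 7.63
tool_pos: [0.5744, -0.1341, 0.1055]
tool_rot: [-180.0, -0.0, 70.0]
force: [0.1, 0.8, -0.6]
grip_width: 0.0362
grasp_force: 20.0
```

```bash
python3 al.py; python3 sp.py .5763 -.1298 .071 -5
```

```text
tcp [ 0.5745 -0.1341  0.1057]
view dir [-0.965 -0.263  0.   ] lat(left) [ 0.263 -0.965  0.   ]
rod 0.045 18 lat mid 0.2764 width 0.0136 mean 0.2755 near -0.5293 med -0.5275
rod 0.055 28 lat mid 0.2760 width 0.0140 mean 0.2763 near -0.5327 med -0.5275
tip 0.078 44 lat mid 0.2753 width 0.0274 mean 0.2742 near -0.5366 med -0.5266
spr 0.076 52 lat mid 0.2765 width 0.0299 mean 0.2761 near -0.5361 med -0.5256
spr 0.09 34 lat mid 0.2734 width 0.0251 mean 0.2715 near -0.5383 med -0.5322
red [203.   180.38] [ 0.5934 -0.1297  0.1391] tool-rel [0.0188 0.0044 0.0334] 2
axis lat tcp 0.2807 vd -0.5190 ; rodguess lat 0.2771 vd -0.5214
pos [ 0.5745 -0.1341  0.1057] rot [ 1.7999e+02 -1.0000e-02  7.0050e+01] F [-0.73 -0.16  0.13] T [-0.075  0.021  0.035] w 0.0356 t 7.93 q [-20.1  18.2  36.5 101.2 -11.9  64.4   0.2]
shift [0.0005, 0.0006, 0.0302] turn [0.0001, -0.0, -0.0008] rows 0.21713713490830663 0.020877154306212
```

>>> servo_tool([
  [[0, 0, 0.005, 0, 0, 0, 0], [0, 0, 0.01, 0, 0, 0, 0], [0, 0, 0.015, 0, 0, 0, 0], [0, 0, 0.02, 0, 0, 0, 0], [0, 0, 0.025, 0, 0, 0, 0], [0, 0, 0.03, 0, 0, 0, 0], [0, 0, 0.03, 0, 0, 0, 0], [0, 0, 0.03, 0, 0, 0, 0]],
])

```text
time_s: 8.6
tool_pos: [0.5744, -0.1341, 0.0964]
tool_rot: [-180.0, -0.0, 70.0]
force: [0.4, -0.2, -0.0]
grip_width: 0.0357
grasp_force: 20.0
```

>>> servo_tool([
  [[0, 0, 0.004, 0, 0, 0, 0], [0, 0, 0.008, 0, 0, 0, 0], [0, 0, 0.012, 0, 0, 0, 0], [0, 0, 0.012, 0, 0, 0, 0], [0, 0, 0.012, 0, 0, 0, 0]],
])

```text
time_s: 9.02
tool_pos: [0.5744, -0.1341, 0.0929]
tool_rot: [-180.0, -0.0, 70.0]
force: [0.8, -0.0, -1.2]
grip_width: 0.0355
grasp_force: 20.0
```

```bash
python3 sp.py .5763 -.1298 .064 -5
```

```text
pos [ 0.5744 -0.1341  0.0929] rot [-179.99   -0.     70.05] F [ 0.82 -0.02 -1.16] T [-0.131  0.065 -0.029] w 0.0355 t 9.02 q [-19.8  19.   36.2 101.9 -12.5  63.1   0.6]
shift [0.0005, 0.001, 0.0109] turn [-0.0, -0.0, -0.0008] rows 0.07884725878466325 0.021140780118157697
```

>>> servo_tool([
  [[0, 0, 0.005, 0, 0, 0, 0], [0, 0, 0.01, 0, 0, 0, 0], [0, 0, 0.01, 0, 0, 0, 0], [0, 0, 0.01, 0, 0, 0, 0]],
])

```text
time_s: 9.35
tool_pos: [0.5744, -0.1341, 0.0898]
tool_rot: [-180.0, -0.0, 70.0]
force: [-0.0, 0.2, -0.7]
grip_width: 0.0358
grasp_force: 20.0
```

>>> servo_tool([
  [[0, 0, 0.005, 0, 0, 0, 0], [0, 0, 0.01, 0, 0, 0, 0], [0, 0, 0.01, 0, 0, 0, 0], [0, 0, 0.01, 0, 0, 0, 0]],
])

```text
time_s: 9.68
tool_pos: [0.5744, -0.1341, 0.0868]
tool_rot: [-180.0, 0.0, 70.0]
force: [-0.3, -0.4, -0.6]
grip_width: 0.0357
grasp_force: 20.0
```

```bash
python3 sp.py .5763 -.1298 .058 -5
```

```text
pos [ 0.5744 -0.1341  0.0868] rot [-179.99    0.     70.05] F [-0.32 -0.37 -0.58] T [-0.099  0.073  0.002] w 0.0357 t 9.68 q [-19.7  19.4  36.1 102.2 -12.8  62.5   0.8]
shift [0.0006, 0.0011, 0.0107] turn [-0.0001, 0.0, -0.0008] rows 0.07785297395978474 0.02116443251178346
```

>>> servo_tool([
  [[0, 0, 0.005, 0, 0, 0, 0], [0, 0, 0.01, 0, 0, 0, 0], [0, 0, 0.01, 0, 0, 0, 0], [0, 0, 0.01, 0, 0, 0, 0]],
])

```text
time_s: 10.02
tool_pos: [0.5744, -0.1341, 0.0838]
tool_rot: [-180.0, 0.0, 70.1]
force: [0.3, -0.6, -0.3]
grip_width: 0.0357
grasp_force: 20.0
```

>>> servo_tool([
  [[0, 0, 0.005, 0, 0, 0, 0], [0, 0, 0.01, 0, 0, 0, 0], [0, 0, 0.015, 0, 0, 0, 0], [0, 0, 0.018, 0, 0, 0, 0], [0, 0, 0.018, 0, 0, 0, 0]],
])

```text
time_s: 10.43
tool_pos: [0.5743, -0.1341, 0.0782]
tool_rot: [-180.0, 0.0, 70.0]
force: [0.0, 0.7, -0.9]
grip_width: 0.0357
grasp_force: 20.0
```

```bash
python3 al.py; python3 sp.py .5763 -.1298 .053 45
```

```text
tcp [ 0.5745 -0.1341  0.0786]
view dir [-0.965 -0.263  0.   ] lat(left) [ 0.263 -0.965  0.   ]
rod 0.045 25 lat mid 0.2776 width 0.0303 mean 0.2747 near -0.5341 med -0.5296
rod 0.055 69 lat mid 0.2745 width 0.0276 mean 0.2729 near -0.5378 med -0.5289
tip 0.078 34 lat mid 0.2719 width 0.0224 mean 0.2729 near -0.5382 med -0.5298
spr 0.049 39 lat mid 0.2767 width 0.0312 mean 0.2750 near -0.5373 med -0.5300
spr 0.063 40 lat mid 0.2742 width 0.0270 mean 0.2743 near -0.5381 med -0.5317
axis lat tcp 0.2807 vd -0.5190 ; rodguess lat 0.2771 vd -0.5214
pos [ 0.5745 -0.1341  0.0786] rot [ 1.7999e+02 -1.0000e-02  7.0050e+01] F [-0.45  0.48 -1.33] T [-0.103  0.082  0.05 ] w 0.0356 t 10.73 q [-19.5  20.   35.9 102.6 -13.2  61.6   1.1]
shift [0.0059, 0.0121, 0.0001] turn [0.0001, -0.0, -0.2786] rows 0.09702374798690716 7.004397812449589
```

>>> servo_tool([
  [[0.0001, 0.002, 0, 0, 0, -0.04, 0], [0.0005, 0.004, 0, 0, 0, -0.08, 0], [0.001, 0.006, 0, 0, 0, -0.12, 0], [0.002, 0.0075, 0, 0, 0, -0.16, 0], [0.003, 0.009, 0, 0, 0, -0.2, 0], [0.004, 0.0105, 0, 0, 0, -0.24, 0], [0.0055, 0.012, 0, 0, 0, -0.275, 0], [0.0055, 0.012, 0, 0, 0, -0.275, 0], [0.0055, 0.012, 0, 0, 0, -0.275, 0]],
])

```text
time_s: 11.48
tool_pos: [0.5774, -0.1336, 0.0782]
tool_rot: [-179.9, -0.1, 119.4]
force: [-2.3, 0.4, -0.6]
grip_width: 0.0356
grasp_force: 20.0
```

>>> servo_tool([
  [[0, 0, 0.005, 0, 0, 0, 0], [0, 0, 0.01, 0, 0, 0, 0], [0, 0, 0.01, 0, 0, 0, 0], [0, 0, 0.01, 0, 0, 0, 0]],
])

```text
time_s: 11.82
tool_pos: [0.5776, -0.1338, 0.0751]
tool_rot: [-179.9, -0.1, 119.5]
force: [-4.7, -0.1, -0.5]
grip_width: 0.0357
grasp_force: 20.0
```

>>> servo_tool([
  [[0, 0, 0.005, 0, 0, 0, 0], [0, 0, 0.01, 0, 0, 0, 0], [0, 0, 0.01, 0, 0, 0, 0], [0, 0, 0.01, 0, 0, 0, 0]],
])

```text
time_s: 12.15
tool_pos: [0.5778, -0.1339, 0.0724]
tool_rot: [-179.9, -0.0, 119.5]
force: [-6.0, -0.0, 1.2]
grip_width: 0.0358
grasp_force: 20.0
```

```bash
python3 sp.py .5763 -.1298 .042 45
```

```text
pos [ 0.5778 -0.1339  0.0724] rot [-1.7993e+02 -4.0000e-02  1.1952e+02] F [-5.99 -0.    1.16] T [ 0.1    1.356 -0.03 ] w 0.0358 t 12.15 q [-12.4  19.6  27.3 102.1 -10.1  60.8  48. ]
shift [-0.0007, 0.0027, 0.0159] turn [-0.0004, -0.0002, -0.0038] rows 0.11593872115719162 0.09539593461095304
```

>>> servo_tool([
  [[0.0015, -0.003, -0.003, 0, 0, 0, 0], [0.003, -0.005, -0.003, 0, 0, 0, 0], [0.003, -0.005, -0.003, 0, 0, 0, 0], [0.003, -0.005, -0.003, 0, 0, 0, 0]],
])

```text
time_s: 12.48
tool_pos: [0.5772, -0.1337, 0.0735]
tool_rot: [179.9, 0.0, 119.6]
force: [-0.9, 0.9, -2.1]
grip_width: 0.0358
grasp_force: 20.0
```

```bash
python3 mv.py .5763 -.134 .07 119.5
```

```text
pos [ 0.5772 -0.1337  0.0735] rot [1.7994e+02 4.0000e-02 1.1955e+02] F [-0.86  0.87 -2.15] T [ 0.068  0.42  -0.025] w 0.0358 t 12.48 q [-12.5  19.3  27.3 102.3 -10.   60.7  48. ]
shift [0.0006, -0.0033, 0.0118] turn [0.0003, 0.0002, 0.0003] rows 0.08815453406473944 0.012935684897661457
```

>>> servo_tool([
  [[0.0005, -0.001, 0.005, 0, 0, 0, 0], [0.0005, -0.001, 0.01, 0, 0, 0, 0], [0.0005, -0.001, 0.013, 0, 0, 0, 0], [0.0005, -0.001, 0.013, 0, 0, 0, 0], [0.0005, -0.001, 0.013, 0, 0, 0, 0]],
])

```text
time_s: 12.9
tool_pos: [0.5769, -0.1338, 0.0697]
tool_rot: [179.9, 0.0, 119.6]
force: [0.7, -0.2, -0.7]
grip_width: 0.0357
grasp_force: 20.0
```

```bash
python3 mv.py .5763 -.134 .07 119.5
```

```text
pos [ 0.5769 -0.1338  0.0697] rot [1.7995e+02 4.0000e-02 1.1955e+02] F [ 0.7  -0.19 -0.7 ] T [-0.021  0.054  0.046] w 0.0357 t 12.9 q [-12.4  19.5  27.3 102.5 -10.2  60.3  48.1]
shift [0.0005, -0.0019, -0.0011] turn [0.0003, 0.0002, 0.0003] rows 0.016349755787830704 0.011691457313321467
```

>>> servo_tool([
  [[0, 0, 0.005, 0, 0, 0, 0], [0, 0, 0.01, 0, 0, 0, 0], [0, 0, 0.01, 0, 0, 0, 0], [0, 0, 0.01, 0, 0, 0, 0]],
])

```text
time_s: 13.23
tool_pos: [0.5765, -0.1339, 0.0665]
tool_rot: [180.0, 0.0, 119.5]
force: [-0.9, 0.7, -0.5]
grip_width: 0.0356
grasp_force: 20.0
```

>>> servo_tool([
  [[0, 0, 0.005, 0, 0, 0, 0], [0, 0, 0.01, 0, 0, 0, 0], [0, 0, 0.01, 0, 0, 0, 0], [0, 0, 0.01, 0, 0, 0, 0]],
])

```text
time_s: 13.57
tool_pos: [0.5763, -0.1337, 0.0634]
tool_rot: [-180.0, -0.0, 119.5]
force: [-0.4, 0.6, 0.1]
grip_width: 0.0358
grasp_force: 20.0
```

```bash
python3 mv.py .5763 -.134 .07 119.5
```

```text
pos [ 0.5763 -0.1337  0.0634] rot [-1.8000e+02 -1.0000e-02  1.1955e+02] F [-0.42  0.59  0.09] T [-0.085  0.017  0.036] w 0.0358 t 13.57 q [-12.3  19.9  27.2 102.8 -10.4  59.7  48.3]
shift [-0.0008, -0.0004, -0.022] turn [-0.0, -0.0, 0.0003] rows 0.158152464678932 0.006883487000748017
```

>>> servo_tool([
  [[0, 0, 0.007, 0, 0, 0, 0], [0, 0, 0.014, 0, 0, 0, 0], [0, 0, 0.021, 0, 0, 0, 0], [0, 0, 0.028, 0, 0, 0, 0], [0, 0, 0.035, 0, 0, 0, 0], [0, 0, 0.035, 0, 0, 0, 0], [0, 0, 0.035, 0, 0, 0, 0]],
])

```text
time_s: 14.15
tool_pos: [0.5762, -0.1338, 0.0528]
tool_rot: [-180.0, -0.0, 119.5]
force: [0.6, -0.2, 0.4]
grip_width: 0.0359
grasp_force: 20.0
```

>>> servo_tool([
  [[0, 0, 0.005, 0, 0, 0, 0], [0, 0, 0.01, 0, 0, 0, 0], [0, 0, 0.01, 0, 0, 0, 0], [0, 0, 0.01, 0, 0, 0, 0]],
])

```text
time_s: 14.48
tool_pos: [0.5763, -0.1337, 0.05]
tool_rot: [-180.0, -0.0, 119.6]
force: [0.0, 0.9, -0.1]
grip_width: 0.0358
grasp_force: 20.0
```

```bash
python3 mv.py .5763 -.134 .0496 119.5
```

```text
pos [ 0.5763 -0.1337  0.05  ] rot [-1.8000e+02 -1.0000e-02  1.1955e+02] F [ 0.01  0.9  -0.11] T [-0.11  -0.012  0.062] w 0.0358 t 14.48 q [-12.1  20.9  26.9 103.4 -10.9  58.3  48.7]
shift [-0.0009, -0.0004, 0.0013] turn [-0.0, -0.0, 0.0003] rows 0.011503845946994943 0.007370964903802653
```

Now press about 4–5 mm beyond the seat in two steps, watching the force.

>>> servo_tool([
  [[0, 0, 0.003, 0, 0, 0, 0], [0, 0, 0.006, 0, 0, 0, 0], [0, 0, 0.009, 0, 0, 0, 0], [0, 0, 0.009, 0, 0, 0, 0], [0, 0, 0.009, 0, 0, 0, 0]],
])

```text
time_s: 14.9
tool_pos: [0.5765, -0.1338, 0.0477]
tool_rot: [180.0, 0.0, 119.5]
force: [-1.4, -0.1, 3.5]
grip_width: 0.0356
grasp_force: 20.0
```

>>> servo_tool([
  [[0, 0, 0.003, 0, 0, 0, 0], [0, 0, 0.006, 0, 0, 0, 0], [0, 0, 0.008, 0, 0, 0, 0], [0, 0, 0.008, 0, 0, 0, 0], [0, 0, 0.008, 0, 0, 0, 0]],
])

```text
time_s: 15.32
tool_pos: [0.5765, -0.1338, 0.0452]
tool_rot: [180.0, 0.0, 119.6]
force: [-2.3, 0.3, 5.3]
grip_width: 0.0358
grasp_force: 20.0
```

```bash
python3 mv.py .5763 -.134 .0496 119.5
```

```text
pos [ 0.5765 -0.1338  0.0452] rot [179.98   0.   119.55] F [-2.33  0.32  5.27] T [0.082 0.474 0.038] w 0.0358 t 15.32 q [-12.   21.2  26.8 103.6 -11.1  57.8  48.8]
shift [-0.0004, -0.0008, -0.0145] turn [0.0001, 0.0, 0.0003] rows 0.10457390438509832 0.007455119626511819
```

>>> servo_tool([
  [[0, 0, -0.004, 0, 0, 0, 0], [0, 0, -0.008, 0, 0, 0, 0], [0, 0, -0.012, 0, 0, 0, 0], [0, 0, -0.012, 0, 0, 0, 0], [0, 0, -0.012, 0, 0, 0, 0]],
])

```text
time_s: 15.73
tool_pos: [0.5764, -0.1338, 0.0485]
tool_rot: [180.0, 0.0, 119.6]
force: [-0.6, -0.1, 2.9]
grip_width: 0.0357
grasp_force: 20.0
```

>>> servo_tool([
  [[0, 0, 0, 0, 0, 0, 0.45], [0, 0, 0, 0, 0, 0, 0.5], [0, 0, 0, 0, 0, 0, 0.6], [0, 0, 0, 0, 0, 0, 0.7], [0, 0, 0, 0, 0, 0, 0.75], [0, 0, 0, 0, 0, 0, 0.75]],
])

```text
time_s: 16.23
tool_pos: [0.5763, -0.1337, 0.0484]
tool_rot: [-180.0, -0.0, 119.6]
force: [0.5, 0.5, -0.1]
grip_width: 0.061
grasp_force: 0.0
```

>>> servo_tool([
  [[0, 0, -0.03, 0, 0, 0, 0.75], [0, 0, -0.08, 0, 0, 0, 0.75], [0, 0, -0.16, 0, 0, 0, 0.75], [0, 0, -0.26, 0, 0, 0, 0.75], [0, 0, -0.36, 0, 0, 0, 0.75], [0, 0, -0.46, 0, 0, 0, 0.75], [0, 0, -0.56, 0, 0, 0, 0.75], [0, 0, -0.56, 0, 0, 0, 0.75]],
])

```text
time_s: 16.9
tool_pos: [0.5797, -0.1349, 0.2243]
tool_rot: [179.4, 0.4, 119.5]
force: [0.5, -0.6, 0.4]
grip_width: 0.0655
grasp_force: 0.0
```

```bash
python3 al.py
python3 - <<'E'
from h import *
s=cam('scene')
b=lambda f:np.clip(f*1.8,0,255).astype(np.uint8)
save('f1.png',b(s['frame'][150:260,140:360]),3.5)
X=cloud(s);m=(s['depth']>0)&(np.hypot(X[...,0]-.577,X[...,1]+.129)<.03)&(X[...,2]>.02);print('zmax',np.sort(X[m][:,2])[-12:].round(4));print(get_obs())
E
```

```text
tcp [ 0.5754 -0.1335  0.2151]
view dir [-0.965 -0.263  0.   ] lat(left) [ 0.263 -0.965  0.   ]
rod 0.045 33 lat mid 0.2770 width 0.0322 mean 0.2747 near -0.5372 med -0.5282
rod 0.055 69 lat mid 0.2768 width 0.0321 mean 0.2768 near -0.5374 med -0.5279
tip 0.078 47 lat mid 0.2737 width 0.0240 mean 0.2735 near -0.5366 med -0.5267
spr 0
spr 0
red [209. 194.] [ 0.7505 -0.0413  0.2485] tool-rel [0.1751 0.0922 0.0334] 1
axis lat tcp 0.2803 vd -0.5200 ; rodguess lat 0.2771 vd -0.5214
zmax [0.5465 0.5473 0.5476 0.548  0.5484 0.5487 0.5488 0.549  0.5499 0.5499
 0.5502 0.5526]
{'time_s': 17.25, 'qpos': array([-14.2575199 ,  12.12828713,  28.73939141,  93.40324196,
        -5.94913556,  76.14580731,  44.93566524]), 'joint_velocities': array([-0.05181877,  0.04126569, -0.00826845, -0.2400628 ,  0.01788277,
        0.07728651,  0.06806117]), 'effort': array([ 2.32616515e-02, -3.86089683e+01,  3.44359629e+00, -3.09152699e+01,
       -1.07690875e-02,  9.19607515e-02, -8.83274697e-05]), 'tool_pos': array([ 0.57550582, -0.1335318 ,  0.21510609]), 'tool_rot': array([-1.79877771e+02, -8.48692364e-02,  1.19551365e+02]), 'force': array([-0.11904767,  0.33341736,  0.12789451]), 'wrist_torque': array([-0.1212066 ,  0.00026527,  0.02452992]), 'grasp_force': 0.0, 'grip_width': 0.06521393706398486}
```

View pics/f1.png

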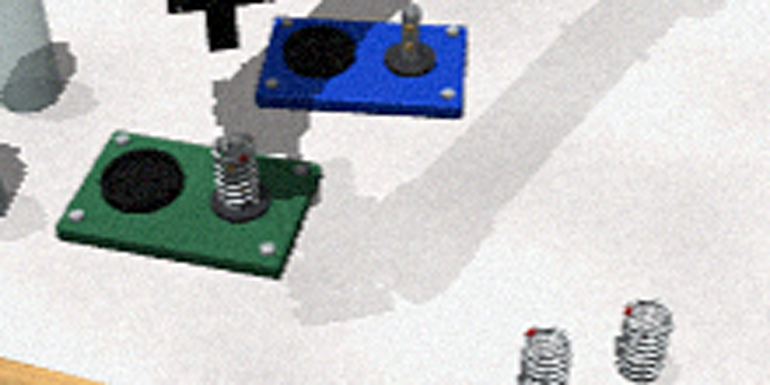

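The picture shows the spring seated around the rod on the green capper, from crop (238,140) down to (238,215). The other two springs stand untouched and the gripper is well clear, so I'm handing in.

```bash
python3 -c "
from cell import env
print(env.sign_off())"
```

```text
the job is handed in; nothing more can be done
None
```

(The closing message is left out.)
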